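# Unlock a clarinet joint with the edge wheel and stand it on the felt

### The arm

A 7-joint arm with a two-finger parallel gripper is mounted at the origin on the work surface. World frame = base frame: x ahead of the robot, y to its left, z up, the work surface at z = 0. Lengths are in m, angles in rad, forces in N, time in s.
With the tool pointing down it reaches from about 0.425 to 0.925 m from the base axis. Payload 6.8 kg.
Tool frame: the origin (TCP) lies at the very end of the fingers, on their centre line; the grasp point (between the pads) lies 19 mm behind it; z points along the fingers, y is the line along which they close (so a half turn about z gives the same grasp; the last joint's range is limited). The gripper opens to 85 mm and grips with 20 to 120 N. Pads are 22 mm wide; open, the fingers measure 114 mm over their backs; the gripper's body (76 mm by 85 mm) begins 54 mm behind the grasp point. The pads swing forward as they close: fully open they stand 13 mm farther back than shut.
Start: joints at [1.138, 0.477, 0.022, 1.555, -0.011, 1.109, -0.083], TCP at [0.215, -0.64, 0.231] pointing down, gripper open.
Joint ranges: [-2.96, 2.96], [-0.34, 2.1], [-1.41, 1.46], [0.24, 2.44], [-1.37, 4.51], [0.17, 1.92], [-2.96, 2.96]. Speed limits (rad/s): [2.39, 2.39, 3.14, 3.14, 3.14, 3.14, 3.14].

### API

Orientations are given as a unit quaternion [x, y, z, w].
In Python, from plant import monitor, get_image, ticket, spotter gives the robot as it stands. The module is installed in compiled form; this text tells all that it offers.
- The arm moves only by the tool carry_out, never from a script. Its argument "plan" is a list that holds one entry, the list of rows, each a list of 7 numbers: the turn, a rotation vector about the tool's x, y, z in degrees, then the shift along the tool's x, y, z in mm, then the opening, from 0 (shut) to 1 (fully open). A call has 1 to 20 rows; each row is the pose to reach, as a shift and turn from the pose commanded when the call began, along the tool's axes at that moment; what a row does not reach only later rows make up. A row lasts 1/8 s, in which the tool goes at most 62.5 mm and 10.7 degrees, less where a joint would pass 70% of its speed; a pose out of reach is approached as far as the arm can. A call with a gripper value outside its range is refused whole. The fingers move at their own pace and stop on an object; "grip_force" is the grip in N (left out, the last holds). Time passes only in rows, so rows that repeat a pose let the fingers close. It gives the time, the measured TCP pose, the force, the opening and the grip force at its end, in the units of the state.
- monitor.sense(): the state, without advancing time (a new reading comes with each control period).
- get_image(name): name is "scene" or "top"; returns a dict with "img" (400x640x3 uint8, red, green, blue), "z_map" (400x640 float32, m along the optical axis (not along the pixel's ray), 0 where there is no reading), "fx", "fy", "cx", "cy" (pixels), "dist" ([k1, k2, p1, p2, k3] as OpenCV has them; the pictures are not rectified), "extrinsics" (4x4, takes a point from camera to world coordinates). Camera axes: x right, y up, looking along -z (the intrinsics and any distortion apply to the point x, -y, -z); pixel columns grow to the right and rows downward; lengths in m; the calibration is good to about 2 mm. A picture is of the moment at which its call begins.
- ticket.sign_off(): hands the job in; it is judged then, once.
Trained networks look in the newest picture that a camera, given by its name, has taken for a name from the list of things; names that differ only in an ending like _2 or _b are one class to them, and where a whole thing is asked for, a point or a joint stands for the part that bears it (a point fixed in the world has none). Each returns a list of dicts, best first, with "p" (0 to 1); they miss things now and then, are a little off and sometimes report something else, mostly with a low value. They report only what shows in the picture. A call takes as long as a camera call. They do not tell look-alikes from the thing itself.
- spotter.search_frame(name, camera): "xy" ([column, row] in pixels, amid what is visible of it).
- spotter.masks_of(name, camera): "mask" (400x640 bool, what is visible of it) and "xy" ([column, row] in pixels, amid what is visible of it).
- spotter.landmark_of(name, camera): "xy" ([column, row] in pixels: a listed point, or the origin of a listed thing).
The state is a dict: "time": time; "joints": joint angles; "dq": joint speeds; "effort": joint torques, N m; "eef_pos": TCP position; "orientation": TCP orientation; "force": force on the tool from outside, world axes, zero at the start; "ft_torque": the same for the moment, N m; "finger_gap": finger opening in m; "gripper_force": force on a finger pad.
Only numpy, scipy, OpenCV 4.12 (cv2) and the standard library are available. Lean on these libraries where they do the work, as an engineer would, in place of code of your own. Each camera call takes 0.05 s, during which the arm holds its last target. There are 200 camera calls.

### The job

Free the black clarinet joint from the grey holding block: with a fingertip, roll the brass edge wheel so that its top travels away from the pocket until the red fork bar is wound all the way back, without pushing the bar itself. Then lift the joint straight up by its cork tenon and set it down upright, wholly on the green felt disc, without dropping it, and let go. Leave the oil bottle, screwdriver and yellow jar where they are.

Things in the scene. Friction and masses are not known exactly. Their poses are not given: they have to be found in the camera images.
- block: Grey fixed holding block, 210 mm long (own x from -110 to +100), 90 mm wide (y +-45), flat deck 52 mm above its underside. Origin at the underside, z up. The +x end has the pocket (centre at x = +55 mm), the -x end the wheel (axis at x = -65 mm). Two low dark rails, 6 mm high, lie on the deck at y = +-23.5 mm, x -31 to +31 mm, beside the bar.
- wheel_top (a point): Fixed point on the block at the highest point (crest) of the brass wheel, 58 mm above the table; axes as the block's: +x towards the pocket, y along the wheel's axle. The wheel is 48 mm in diameter and 16 mm wide, knurled, sunk in the deck so that only the top 6 mm stands out (32 mm long at deck level); it cannot be pinched but turns by friction under a fingertip pressed lightly (a few N) on the crest and dragged along the block's x.
- wheel (a joint): Turn of the wheel in rad, 0 (bar fully forward) to 3.12 (stop, bar fully back). It grows as the wheel's top moves towards the block's -x, away from the pocket; 1 rad is 24 mm of rim travel and draws the bar back 9 mm. It starts between 0 and 0.4, takes about 1 N at the rim and stays where it is left. Several strokes are needed.
- bar: Red fork bar, 5 mm thick, lying 1.5 mm above the deck between the rails, 40 mm wide. Two prongs (y 12.5 to 20 mm either side) reach over the joint's shoulder on both sides of its tenon and lock it in. Origin on the underside, at the pocket's centre when the wheel reads 0; prong tips 4 mm ahead of it (+x), prong roots 20 mm and rear end 50 mm behind it. It slides along the block's -x, 28 mm in all, driven by the wheel; from about 20 mm on it is clear of the joint.
- pocket_mouth (a point): Fixed point on the block: centre of the round pocket at deck level, 52 mm above the table. Pocket 36 mm in diameter, 42 mm deep; axes as the block's.
- stub: The loose clarinet joint, about 70 g: black cylinder 34 mm in diameter and 42 mm high with a steel band, and on top of it a cork-covered tenon 21 mm in diameter and 32 mm high (74 mm in all). Origin at the centre of its flat underside, z up along its axis. At the start its shoulder is flush with the deck, so only the tenon can be gripped; fingers closing along the block's y have free room at both sides.
- mat: Green felt disc fixed on the bench, 90 mm in diameter, 4 mm thick. Origin at the centre of its underside.
- mat_top (a point): Centre of the felt disc's upper face.
- oil: Bystander: small amber oil bottle, 36 mm in diameter, 75 mm high, origin at its underside.
- driver: Bystander: screwdriver 170 mm long lying on the bench, handle to its own -x.
- jar: Bystander: yellow jar with white cap, 52 mm in diameter, 45 mm high, origin at its underside.
Not all that is in view belongs to the job. Several things have the shape of the mat; the one meant has the colours described above.

How it is judged:
By the outcome, as a careful person would: the job done as asked, in the order asked, and still so for the second after the job is handed in, with the robot touching nothing.
It also fails if it takes over 58 s, if anything falls off the work surface, if the arm or the gripper's body presses on something with over 40 N, if the wrist force passes 120 N, or if a joint passes its speed limit or range.

## Working session

There is one attempt and no reset: what is moved stays moved. The work goes in short steps, Python scripts to look and compute and a tool call to move; the robot and the scene stay as the last step left them, time stands still between calls to the robot, and variables do not carry over. Pictures are saved under pics/ and viewed, at most 10 in all, crops included, and the job is handed in when it is done.

Besides the shell and the picture viewer there is one more tool, called after "Request:" as a command line: name --argument value ..., lists and objects as JSON in quotes. carry_out: Moves the arm, as the interface text tells. Its arguments: {"type":"object","properties":{"plan":{"type":"array"},"grip_force":{"type":"number"}},"required":["plan"]}

```bash
mkdir -p pics; cat > h.py <<'E'
import numpy as np, cv2
from plant import monitor, get_image, ticket, spotter
from scipy.spatial.transform import Rotation as R
def cam(n):
    return get_image(n)
def save(c,f): cv2.imwrite('pics/'+f, c['img'][:,:,::-1])
def ray(c,xy):
    K=np.array([[c['fx'],0,c['cx']],[0,c['fy'],c['cy']],[0,0,1.]])
    u=cv2.undistortPoints(np.array([[xy]],float),K,np.array(c['dist'],float))[0,0]
    E=np.array(c['extrinsics']); return E[:3,3],E[:3,:3]@np.array([u[0],-u[1],-1.])
def at_z(c,xy,z):
    o,d=ray(c,xy); return o+d*(z-o[2])/d[2]
def at_depth(c,xy):
    o,d=ray(c,xy); return o+d*c['z_map'][int(round(xy[1])),int(round(xy[0]))]
def cloud(c,mask):
    ys,xs=np.nonzero(mask&(c['z_map']>0))
    K=np.array([[c['fx'],0,c['cx']],[0,c['fy'],c['cy']],[0,0,1.]])
    u=cv2.undistortPoints(np.stack([xs,ys],1).astype(float)[:,None],K,np.array(c['dist'],float))[:,0]
    E=np.array(c['extrinsics']); z=c['z_map'][ys,xs][:,None]
    return (np.c_[u[:,0],-u[:,1],-np.ones(len(u))]*z)@E[:3,:3].T+E[:3,3]
def px(c,P):
    E=np.array(c['extrinsics']); p=(np.atleast_2d(P)-E[:3,3])@E[:3,:3]*[1,-1,-1]
    K=np.array([[c['fx'],0,c['cx']],[0,c['fy'],c['cy']],[0,0,1.]])
    return cv2.projectPoints(p,np.zeros(3),np.zeros(3),K,np.array(c['dist'],float))[0][:,0]
E
python3 - <<'E'
from h import *
np.set_printoptions(precision=4,suppress=True)
s=monitor.sense()
for k in s: print(k,np.round(s[k],4))
Z={'wheel_top':.058,'pocket_mouth':.052,'mat_top':.004,'mat':0,'stub':.01,'block':0,'bar':.0535,'oil':0,'jar':0,'driver':.01}
for n in ('top','scene'):
    c=cam(n); save(c,n+'0.png'); print(n,np.array(c['extrinsics'])[:3,3])
    for k in Z:
        for r in spotter.landmark_of(k,n)[:3]:
            print(n,k,round(r['p'],2),np.round(r['xy'],1),at_z(c,r['xy'],Z[k]),at_depth(c,r['xy']) if 0<=r['xy'][0]<640 and 0<=r['xy'][1]<400 else '')
E
```

```text
time 0.0
joints [ 1.1379  0.4778  0.0224  1.5565 -0.0115  1.1093 -0.0831]
dq [-0.0001 -0.0019  0.0014  0.0015  0.0008 -0.0009  0.0022]
effort [  0.0007 -59.6458   1.6081 -28.12     0.0125   0.0093  -0.    ]
eef_pos [ 0.2152 -0.6392  0.2303]
orientation [ 0.9868  0.1617 -0.0002 -0.0009]
force [ 0.8336  0.2785 -0.2145]
ft_torque [0.0277 0.0201 0.0321]
gripper_force 0.0
finger_gap 0.0853
top [0.4072 0.0221 0.9118]
top wheel_top 0.63 [432.7 175.2] [ 0.5901 -0.213   0.058 ] [ 0.5896 -0.2124  0.0603]
top wheel_top 0.31 [428.2 238.6] [ 0.4713 -0.1878  0.058 ] [ 0.4694 -0.1813  0.0845]
top pocket_mouth 0.88 [430.  240.6] [ 0.4678 -0.1921  0.052 ] [ 0.4655 -0.1839  0.0851]
top pocket_mouth 0.46 [422.7 215.9] [ 0.5151 -0.1848  0.052 ] [ 0.514  -0.1827  0.0607]
top pocket_mouth 0.42 [380.1 120.8] [ 0.7094 -0.1271  0.052 ] [ 0.7179 -0.1312  0.028 ]
top mat_top 0.7 [206.6 305.2] [0.3878 0.2385 0.004 ] [0.3878 0.2381 0.0055]
top mat_top 0.67 [264.5 230.7] [0.5204 0.1183 0.004 ] [0.5203 0.1181 0.0054]
top mat_top 0.63 [205.7 240.7] [0.5112 0.2347 0.004 ] [0.5111 0.2345 0.0047]
top mat 0.94 [264.6 2
[... 1201 characters left out ...]
at 0.57 [363.2 236.6] [0.5114 0.1136 0.    ] [0.5147 0.116  0.0034]
scene mat 0.43 [406.3 267.9] [0.5228 0.2396 0.    ] [0.526  0.2414 0.0034]
scene stub 0.44 [288.2 175. ] [ 0.4719 -0.1885  0.01  ] [ 0.5014 -0.1539  0.038 ]
scene block 0.85 [270.8 181.5] [ 0.5178 -0.2074  0.    ] [ 0.5504 -0.1653  0.0338]
scene block 0.52 [409.3 265.8] [0.5132 0.2403 0.    ] [0.5167 0.2421 0.0037]
scene bar 0.56 [286.6 163.5] [ 0.4828 -0.181   0.0535] [ 0.4867 -0.1764  0.057 ]
scene oil 0.73 [217.5 227.8] [ 0.733  -0.1366  0.    ] [ 0.7433 -0.1175  0.0169]
scene jar 0.78 [329. 311.] [0.7198 0.2084 0.    ] [0.7339 0.221  0.0224]
scene driver 0.61 [260.2 250.2] [0.7156 0.0001 0.01  ] [ 0.7137 -0.0027  0.007 ]
```

View pics/top0.png

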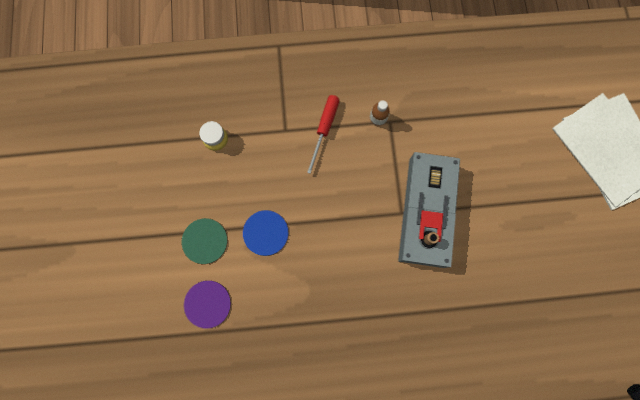

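```bash
python3 - <<'E'
from h import *
np.set_printoptions(precision=4,suppress=True)
c=cam('top'); hsv=cv2.cvtColor(c['img'],cv2.COLOR_RGB2HSV)
for r in spotter.masks_of('mat','top')[:4]:
    P=cloud(c,r['mask']); (cx,rad)=cv2.minEnclosingCircle(P[:,:2].astype(np.float32)); print('mat',r['p'],r['xy'],cx,rad,np.median(hsv[r['mask']],0),np.median(P[:,2]))
m=np.ones((400,640),bool); P=cloud(c,m)
ok=(abs(P[:,2]-.052)<.004)&(abs(P[:,0]-.52)<.15)&(abs(P[:,1]+.19)<.12)
Q=P[ok][:,:2].astype(np.float32); print('deck',cv2.minAreaRect(Q),np.median(P[ok][:,2]))
ok=(abs(P[:,2]-.084)<.004)&(abs(P[:,0]-.47)<.04)&(abs(P[:,1]+.19)<.04)
print('tenon',P[ok].mean(0),cv2.minEnclosingCircle(P[ok][:,:2].astype(np.float32)),np.median(P[ok][:,2]))
for n,lo,hi in (('red',(0,120,60),(8,255,255)),('brass',(15,70,60),(32,255,255)),('green',(40,60,30),(85,255,255))):
    m=cv2.inRange(hsv,lo,hi)>0; P=cloud(c,m)
    s=(abs(P[:,0]-.52)<.14)&(abs(P[:,1]+.19)<.08) if n!='green' else P[:,2]<.02
    if s.sum(): print(n,s.sum(),P[s].mean(0),cv2.minAreaRect(P[s][:,:2].astype(np.float32)),np.median(P[s][:,2]))
E
```

```text
mat 0.94 [203.5, 305.6] (0.39108845591545105, 0.24000340700149536) 0.04659009724855423 [138. 147. 133.] 0.004047546214511477
mat 0.85 [204.8, 239.5] (0.5117107629776001, 0.2379721850156784) 0.0452861413359642 [ 75. 102. 108.] 0.004189487698329497
mat 0.73 [428.3, 211.0] (0.5328127145767212, -0.20732875168323517) 0.11807677149772644 [ 84.  19. 132.] 0.05285270483635818
mat 0.72 [264.2, 231.5] (0.5184134840965271, 0.11780133843421936) 0.046597614884376526 [111. 186. 161.] 0.004348384942451711
deck ((0.5294593572616577, -0.20399735867977142), (0.08919788151979446, 0.21060046553611755), 76.57450866699219) 0.05274583223160756
tenon [ 0.4709 -0.1888  0.0845] ((0.470967561006546, -0.18932032585144043), 0.010477504692971706) 0.0843988505596937
red 453 [ 0.5011 -0.1964  0.0589] ((0.49518945813179016, -0.19603729248046875), (0.042530737817287445, 0.05485392361879349), 77.09841918945312) 0.05910039112403909
brass 5698 [ 0.5037 -0.1701  0.0033] ((0.5199688076972961, -0.1899910271167755), (0.2799091339111328, 0.15997442603111267), 0.0018942339811474085) 0.0007402306511417045
green 1607 [0.5114 0.2382 0.0042] ((0.5122352242469788, 0.23784731328487396), (0.08728696405887604, 0.08875896036624908), 87.39895629882812) 0.0042005258668392775
```

The picture shows the green disc at (205,241), with blue (266,232) and purple (208,304) look-alikes. The wheel is at (435,177) and the tenon at (431,238). The deck rectangle and the tenon agree on the block pose: yaw about 166.6°, wheel crest about (0.588,-0.217).

```bash
cat >> h.py <<'E'
D=np.array([np.cos(np.radians(166.6)),np.sin(np.radians(166.6)),0]); Y=np.array([-D[1],D[0],0])
TEN=np.array([.471,-.1893,0]); WH=TEN-.12*D; MAT=np.array([.512,.238,0])
def go(P,s=None):
    s=s or monitor.sense(); r=R.from_quat(s['orientation'])
    want=R.from_matrix(np.c_[-D,Y,[0,0,-1]])
    return np.round((r.inv()*want).as_rotvec(True),2),np.round(r.inv().apply(np.asarray(P)-s['eef_pos'])*1e3,1)
def loc(p): p=np.asarray(p)-WH; return np.round(np.array([p@D,p@Y,p[2]])*1e3,1)
E
python3 - <<'E'
from h import *
print(np.linalg.det(np.c_[-D,Y,[0,0,-1]]),WH,go(WH+.010*D+[0,0,.10]))
E
```

```text
0.9999999999999999 [ 0.58773311 -0.21710975  0.        ] (array([ 0.  , -0.  , 32.01]), array([ 479.2, -287. ,  131.3]))
```

Request:
carry_out --plan '[[[0, 0, 32, 479, -287, 100, 0], [0, 0, 32, 479, -287, 100, 0], [0, 0, 32, 479, -287, 100, 0], [0, 0, 32, 479, -287, 100, 0], [0, 0, 32, 479, -287, 100, 0], [0, 0, 32, 479, -287, 100, 0], [0, 0, 32, 479, -287, 100, 0], [0, 0, 32, 479, -287, 100, 0], [0, 0, 32, 479, -287, 100, 0], [0, 0, 32, 479, -287, 100, 0], [0, 0, 32, 479, -287, 131, 0], [0, 0, 32, 479, -287, 131, 0], [0, 0, 32, 479, -287, 131, 0]]]' --grip_force 20

```text
time: 2.82
eef_pos: [0.5778, -0.2158, 0.1011]
orientation: [0.993, -0.117, 0.0, 0.0]
force: [0.1, -0.3, -0.5]
finger_gap: 0.0001
gripper_force: 0.0
```

```bash
python3 - <<'E'
from h import *
c=cam('scene'); s=monitor.sense(); print(s['eef_pos'],loc(s['eef_pos']),s['force'],s['finger_gap'],go(WH+.010*D+[0,0,.06]))
im=c['img'][90:250,170:410]; cv2.imwrite('pics/s1.png',cv2.resize(im,None,fx=3,fy=3,interpolation=2)[:,:,::-1])
E
```

```text
[ 0.57816757 -0.2157734   0.10148612] [  9.6   0.9 101.5] [-0.56358198  1.05036395  0.30841489] 0.0001755657307154937 (array([ 0.01, -0.09, -0.05]), array([-0.5, -0.9, 41.5]))
```

View pics/s1.png

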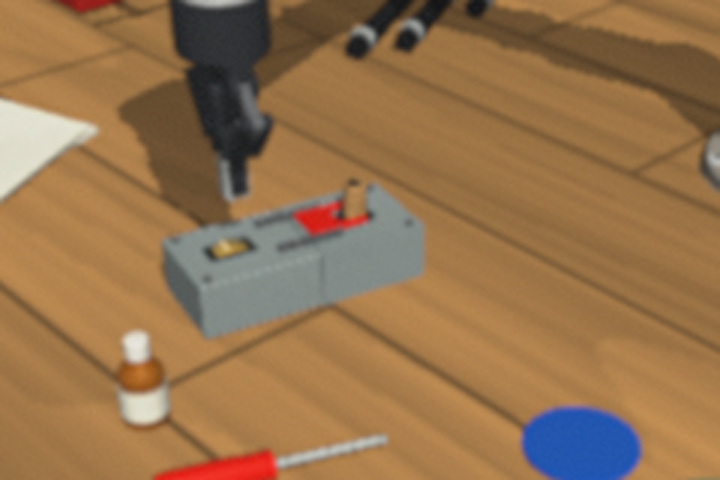

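The fingertip, at crop pixel (235,195), is right above the wheel (230,248). Now I bring it down to just above the crest.

Request:
carry_out --plan '[[[0, 0, 0, -0.5, -0.5, 38, 0], [0, 0, 0, -0.5, -0.5, 42, 0], [0, 0, 0, -0.5, -0.5, 42, 0], [0, 0, 0, -0.5, -0.5, 42, 0]]]'

```text
time: 3.38
eef_pos: [0.5784, -0.2147, 0.0597]
orientation: [0.993, -0.117, 0.001, 0.0]
force: [-0.3, 0.5, -0.2]
finger_gap: -0.0001
gripper_force: 0.0
```

Request:
carry_out --plan '[[[0, 0, 0, 0, 0, 1, 0], [0, 0, 0, 0, 0, 1, 0], [0, 0, 0, 0, 0, 1, 0]]]'

```text
time: 3.75
eef_pos: [0.5779, -0.2145, 0.0579]
orientation: [0.993, -0.117, 0.001, 0.0]
force: [0.3, -0.9, 2.8]
finger_gap: 0.0001
gripper_force: 1.9
```

Request:
carry_out --plan '[[[0, 0, 0, 0, 0, 1, 0], [0, 0, 0, 0, 0, 1, 0], [0, 0, 0, 0, 0, 1, 0]]]'

```text
time: 4.12
eef_pos: [0.5784, -0.2146, 0.0577]
orientation: [0.993, -0.117, 0.001, 0.0]
force: [-0.5, 0.0, 10.0]
finger_gap: -0.0001
gripper_force: 5.2
```

Request:
carry_out --plan '[[[0, 0, 0, 3, 0, -0.4, 0], [0, 0, 0, 6, 0, -0.4, 0], [0, 0, 0, 9, 0, -0.4, 0], [0, 0, 0, 12, 0, -0.4, 0], [0, 0, 0, 15, 0, -0.4, 0], [0, 0, 0, 18, 0, -0.4, 0], [0, 0, 0, 19, 0, -0.4, 0], [0, 0, 0, 19, 0, -0.4, 0]]]'

```text
time: 5.12
eef_pos: [0.5971, -0.2191, 0.0578]
orientation: [0.993, -0.117, 0.001, 0.0]
force: [0.4, 0.8, 6.1]
finger_gap: 0.0001
gripper_force: 3.3
```

```bash
cat >> h.py <<'E'
def bar():
    c=cam('top'); hsv=cv2.cvtColor(c['img'],cv2.COLOR_RGB2HSV); P=cloud(c,cv2.inRange(hsv,(0,120,60),(8,255,255))>0)
    L=(P-WH)@np.c_[D,Y,[0,0,1]]*1e3; L=L[(abs(L[:,0]-90)<60)&(abs(L[:,1])<30)&(L[:,2]>50)&(L[:,2]<68)]
    return len(L),np.percentile(L,[2,50,98],axis=0).round(1)
E
python3 - <<'E'
from h import *
s=monitor.sense(); print(loc(s['eef_pos']),s['force'],bar())
E
```

```text
[-9.6 -0.3 57.8] [0.38522728 0.81590469 6.14619637] (452, array([[ 61.4, -19.3,  55. ],
       [ 80.4,   0.3,  59.1],
       [111.6,  20.7,  62.3]]))
```

The stroke works: the bar's rear moved from about 67.5 to 61. I repeat it.

Request:
carry_out --plan '[[[0, 0, 0, 0, 0, -5, 0], [0, 0, 0, -10, 0, -5, 0], [0, 0, 0, -19, 0, -5, 0], [0, 0, 0, -19, 0, -2, 0], [0, 0, 0, -19, 0, 0, 0], [0, 0, 0, -19, 0, 0, 0], [0, 0, 0, -16, 0, 0, 0], [0, 0, 0, -13, 0, 0, 0], [0, 0, 0, -10, 0, 0, 0], [0, 0, 0, -7, 0, 0, 0], [0, 0, 0, -4, 0, 0, 0], [0, 0, 0, -1, 0, 0, 0], [0, 0, 0, 0, 0, 0, 0], [0, 0, 0, 0, 0, 0, 0]]]'

```text
time: 6.92
eef_pos: [0.5975, -0.2192, 0.0577]
orientation: [0.993, -0.117, 0.002, 0.0]
force: [-0.1, -0.6, 6.5]
finger_gap: -0.0001
gripper_force: 3.1
```

Request:
carry_out --plan '[[[0, 0, 0, 0, 0, -5, 0], [0, 0, 0, -10, 0, -5, 0], [0, 0, 0, -19, 0, -5, 0], [0, 0, 0, -19, 0, -2, 0], [0, 0, 0, -19, 0, 0, 0], [0, 0, 0, -19, 0, 0, 0], [0, 0, 0, -16, 0, 0, 0], [0, 0, 0, -13, 0, 0, 0], [0, 0, 0, -10, 0, 0, 0], [0, 0, 0, -7, 0, 0, 0], [0, 0, 0, -4, 0, 0, 0], [0, 0, 0, -1, 0, 0, 0], [0, 0, 0, 0, 0, 0, 0], [0, 0, 0, 0, 0, 0, 0]]]'

```text
time: 8.68
eef_pos: [0.5975, -0.2192, 0.0578]
orientation: [0.993, -0.117, 0.002, 0.0]
force: [0.2, 0.4, 6.0]
finger_gap: 0.0002
gripper_force: 3.1
```

```bash
python3 - <<'E'
from h import *
s=monitor.sense(); print(loc(s['eef_pos']),s['force'],bar())
E
```

```text
[-10.   -0.3  57.8] [0.19482949 0.43535761 5.97846735] (461, array([[ 45.3, -19.5,  55.3],
       [ 64.6,   0.4,  59.1],
       [ 96.3,  20.6,  62.3]]))
```

Request:
carry_out --plan '[[[0, 0, 0, 0, 0, -5, 0], [0, 0, 0, -10, 0, -5, 0], [0, 0, 0, -19, 0, -5, 0], [0, 0, 0, -19, 0, -2, 0], [0, 0, 0, -19, 0, 0, 0], [0, 0, 0, -19, 0, 0, 0], [0, 0, 0, -16, 0, 0, 0], [0, 0, 0, -13, 0, 0, 0], [0, 0, 0, -10, 0, 0, 0], [0, 0, 0, -7, 0, 0, 0], [0, 0, 0, -4, 0, 0, 0], [0, 0, 0, -1, 0, 0, 0], [0, 0, 0, 0, 0, 0, 0]]]'

```text
time: 10.35
eef_pos: [0.5927, -0.2182, 0.0578]
orientation: [0.993, -0.117, -0.003, -0.0]
force: [-8.6, 2.6, 15.0]
finger_gap: -0.0004
gripper_force: 7.6
```

```bash
python3 - <<'E'
from h import *
s=monitor.sense(); print(loc(s['eef_pos']),s['force'],s['force']@D,bar())
E
```

```text
[-5.1 -0.  57.8] [-8.64026394  2.56579763 14.99424362] 8.999658560763779 (456, array([[ 42.8, -19.5,  54.8],
       [ 62.2,   0.2,  59. ],
       [ 93.8,  20.8,  61.8]]))
```

Request:
carry_out --plan '[[[0, 0, 0, 0, 0, -5, 0], [0, 0, 0, -10, 0, -5, 0], [0, 0, 0, -19, 0, -5, 0], [0, 0, 0, -19, 0, -2, 0], [0, 0, 0, -19, 0, 0, 0], [0, 0, 0, -19, 0, 0, 0], [0, 0, 0, -16, 0, 0, 0], [0, 0, 0, -13, 0, 0, 0], [0, 0, 0, -10, 0, 0, 0]]]'

```text
time: 11.52
eef_pos: [0.5777, -0.2145, 0.057]
orientation: [0.993, -0.117, -0.009, -0.001]
force: [-32.4, 9.8, 39.1]
finger_gap: -0.0003
gripper_force: 21.0
```

```bash
python3 - <<'E'
from h import *
s=monitor.sense(); print(loc(s['eef_pos']),s['force'],s['force']@D,bar())
c=cam('top'); cv2.imwrite('pics/t2.png',cv2.resize(c['img'][140:280,380:500],None,fx=4,fy=4,interpolation=2)[:,:,::-1])
E
```

```text
[10.4 -0.2 57. ] [-32.38017534   9.75364822  39.1124692 ] 33.759041026906814 (454, array([[ 42.9, -19.4,  55.1],
       [ 62. ,   0.4,  59.2],
       [ 93.8,  20.6,  62.4]]))
```

View pics/t2.png

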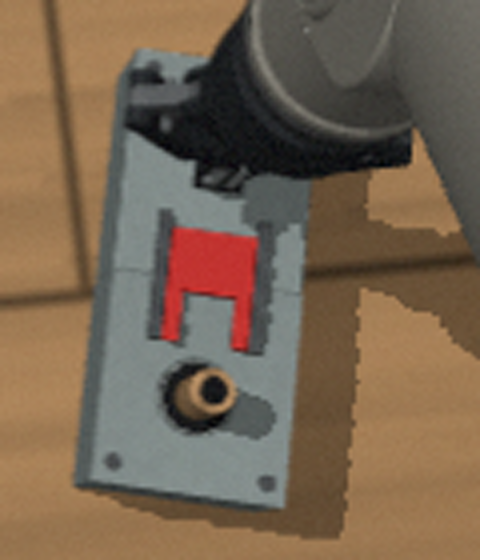

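The bar is fully back: the prong tips, at crop (172,340) and (243,348), are clear of the tenon (210,390). The bar stayed put in the last stroke while the drag force rose, so the wheel is at its stop. I lift off.

Request:
carry_out --plan '[[[0, 0, 0, 0, 0, -20, 0], [0, 0, 0, 0, 0, -75, 0.6], [0, 0, 0, 0, 0, -75, 0.6], [0, 0, 0, 0, 0, -75, 0.6], [0, 0, 0, 0, 0, -75, 0.6]]]'

```text
time: 12.25
eef_pos: [0.5855, -0.2161, 0.1304]
orientation: [0.993, -0.117, -0.001, -0.0]
force: [-0.5, -0.1, 0.1]
finger_gap: 0.0514
gripper_force: 0.0
```

```bash
python3 - <<'E'
from h import *
s=monitor.sense(); print(loc(s['eef_pos']),s['force'],s['finger_gap'],bar())
c=cam('top'); P=cloud(c,np.ones((400,640),bool))
ok=(abs(P[:,2]-.084)<.004)&(abs(P[:,0]-.47)<.03)&(abs(P[:,1]+.19)<.03)
print('tenon',P[ok].mean(0),cv2.minEnclosingCircle(P[ok][:,:2].astype(np.float32)))
c=cam('scene'); P=cloud(c,np.ones((400,640),bool))
ok=(P[:,2]>.064)&(P[:,2]<.088)&(abs(P[:,0]-.47)<.03)&(abs(P[:,1]+.19)<.03)
Q=P[ok]; f=np.linalg.lstsq(np.c_[2*Q[:,:2],np.ones(len(Q))],(Q[:,:2]**2).sum(1),rcond=None)[0]; print(ok.sum(),Q.max(0),'centre',f[:2],np.sqrt(f[2]+f[:2]@f[:2]))
print(go(TEN+[0,0,.135]),go(TEN+[0,0,.056]))
E
```

```text
[  2.4  -0.5 130.4] [-0.46563701 -0.06232341  0.09991231] 0.05141770592824542 (458, array([[ 42.7, -19.5,  55.3],
       [ 62. ,   0.6,  59. ],
       [ 93.9,  20.6,  62. ]]))
tenon [ 0.47074123 -0.18869109  0.08455941] ((0.471080482006073, -0.18910716474056244), 0.010682288557291031)
76 [ 0.48022025 -0.17865881  0.08623523] centre [ 0.47147741 -0.18887143] 0.008295359715529523
(array([-0.  ,  0.1 ,  0.01]), array([-117.8,    0.4,   -4.2])) (array([-0.  ,  0.1 ,  0.01]), array([-117.6,    0.4,   74.8]))
```

Request:
carry_out --plan '[[[0, 0, 0, -60, 0.3, -5, 0.6], [0, 0, 0, -118, 0.3, -5, 0.6], [0, 0, 0, -118, 0.3, -5, 0.6], [0, 0, 0, -118, 0.3, -5, 0.6], [0, 0, 0, -118, 0.3, 40, 0.6], [0, 0, 0, -118, 0.3, 68, 0.6], [0, 0, 0, -118, 0.3, 75, 0.6], [0, 0, 0, -118, 0.3, 75, 0.6], [0, 0, 0, -118, 0.3, 75, 0.6]]]'

```text
time: 13.52
eef_pos: [0.4726, -0.1897, 0.0578]
orientation: [0.993, -0.117, 0.001, 0.0]
force: [0.5, -0.3, 0.7]
finger_gap: 0.0515
gripper_force: 0.0
```

```bash
python3 - <<'E'
from h import *
s=monitor.sense(); print(s['eef_pos']-TEN,loc(s['eef_pos']),s['force'],s['finger_gap'],go(TEN+[0,0,.056]))
E
```

```text
[ 0.00163163 -0.00038718  0.05777872] [118.3  -0.   57.8] [ 0.47174941 -0.29293731  0.70427404] 0.05154054123958194 (array([ 0.01, -0.13,  0.01]), array([-1.7,  0. ,  1.8]))
```

Request:
carry_out --plan '[[[0, 0, 0, -1.3, 0, 2, 0.6], [0, 0, 0, -1.3, 0, 2, 0.6], [0, 0, 0, -1.3, 0, 2, 0.1], [0, 0, 0, -1.3, 0, 2, 0], [0, 0, 0, -1.3, 0, 2, 0], [0, 0, 0, -1.3, 0, 2, 0], [0, 0, 0, -1.3, 0, 2, 0], [0, 0, 0, -1.3, 0, 2, 0]]]' --grip_force 35

```text
time: 14.52
eef_pos: [0.4702, -0.1891, 0.0548]
orientation: [0.993, -0.117, 0.0, 0.0]
force: [0.4, 0.4, 3.2]
finger_gap: 0.0198
gripper_force: 34.4
```

Request:
carry_out --plan '[[[0, 0, 0, 0, 0, -3, 0], [0, 0, 0, 0, 0, -8, 0], [0, 0, 0, 0, 0, -16, 0], [0, 0, 0, 0, 0, -26, 0], [0, 0, 0, 0, 0, -36, 0], [0, 0, 0, 0, 0, -46, 0], [0, 0, 0, 0, 0, -56, 0], [0, 0, 0, 0, 0, -66, 0], [0, 0, 0, 0, 0, -76, 0], [0, 0, 0, 0, 0, -80, 0], [0, 0, 0, 0, 0, -80, 0], [0, 0, 0, 0, 0, -80, 0]]]'

```text
time: 16.02
eef_pos: [0.4698, -0.1889, 0.1344]
orientation: [0.993, -0.117, -0.0, -0.0]
force: [0.4, -0.2, -0.8]
finger_gap: 0.0198
gripper_force: 34.2
```

```bash
python3 - <<'E'
from h import *
s=monitor.sense(); print(s['eef_pos'],s['force'],s['finger_gap'],s['gripper_force'],bar())
c=cam('scene'); cv2.imwrite('pics/s3.png',cv2.resize(c['img'][70:250,170:410],None,fx=3,fy=3,interpolation=2)[:,:,::-1])
P=cloud(c,np.ones((400,640),bool)); q=P[(abs(P[:,0]-.47)<.025)&(abs(P[:,1]+.189)<.025)&(P[:,2]>.07)&(P[:,2]<.135)]
for a in np.arange(.07,.135,.01):
    t=q[(q[:,2]>=a)&(q[:,2]<a+.01)]; print(round(a,3),len(t),t.min(0) if len(t) else '',t.mean(0) if len(t) else '')
print(go([*MAT[:2],.135]))
E
```

```text
[ 0.46980604 -0.18892892  0.13439328] [ 0.35405708 -0.19255931 -0.78263885] 0.019780290156310346 34.19271111488342 (334, array([[ 42.8, -19.3,  56.1],
       [ 56.7,  -1.9,  59.3],
       [ 75.4,  18.9,  62.4]]))
0.07 0  
0.08 0  
0.09 45 [ 0.46025058 -0.19694408  0.0900384 ] [ 0.47812757 -0.18035977  0.09529727]
0.1 44 [ 0.45928899 -0.19464295  0.10025228] [ 0.47728914 -0.17932057  0.10559682]
0.11 46 [ 0.46046754 -0.19435661  0.11025141] [ 0.47808805 -0.17923161  0.11559272]
0.12 39 [ 0.46032419 -0.19342614  0.12020126] [ 0.47719202 -0.17863934  0.12492776]
0.13 36 [ 0.46234934 -0.20524358  0.13018682] [ 0.47800869 -0.18407048  0.13177537]
(array([-0.  ,  0.04,  0.01]), array([ -57.8, -425.1,   -0.6]))
```

View pics/s3.png

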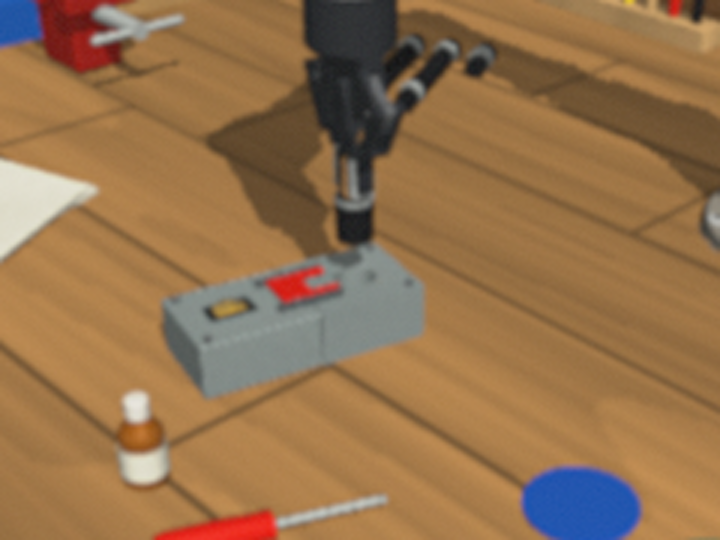

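The joint is held upright and free of the block, its bottom at about z 0.09 and crop pixel (355,240). I carry it to the green disc.

Request:
carry_out --plan '[[[0, 0, 0, -2, -15, -5, 0], [0, 0, 0, -7, -50, -5, 0], [0, 0, 0, -13, -95, -5, 0], [0, 0, 0, -19, -140, -5, 0], [0, 0, 0, -25, -185, -5, 0], [0, 0, 0, -31, -230, -5, 0], [0, 0, 0, -37, -275, -5, 0], [0, 0, 0, -44, -320, -5, 0], [0, 0, 0, -50, -365, -5, 0], [0, 0, 0, -55, -405, -5, 0], [0, 0, 0, -58, -425, 0, 0], [0, 0, 0, -58, -425, 20, 0], [0, 0, 0, -58, -425, 40, 0], [0, 0, 0, -58, -425, 60, 0], [0, 0, 0, -58, -425, 72, 0], [0, 0, 0, -58, -425, 76, 0], [0, 0, 0, -58, -425, 76, 0], [0, 0, 0, -58, -425, 76, 0], [0, 0, 0, -58, -425, 76, 0]]]'

```text
time: 18.5
eef_pos: [0.5124, 0.238, 0.0593]
orientation: [0.993, -0.117, 0.0, -0.0]
force: [0.7, 0.0, -1.8]
finger_gap: 0.0197
gripper_force: 34.3
```

```bash
python3 - <<'E'
from h import *
s=monitor.sense(); print(s['eef_pos'],s['force'],s['finger_gap'],s['gripper_force'],R.from_quat(s['orientation']).apply([0,0,1]))
c=cam('scene'); cv2.imwrite('pics/s4.png',cv2.resize(c['img'][180:320,330:510],None,fx=4,fy=4,interpolation=2)[:,:,::-1])
P=cloud(c,np.ones((400,640),bool)); q=P[(abs(P[:,0]-.512)<.025)&(abs(P[:,1]-.238)<.025)&(P[:,2]>.007)&(P[:,2]<.045)]
f=np.linalg.lstsq(np.c_[2*q[:,:2],np.ones(len(q))],(q[:,:2]**2).sum(1),rcond=None)[0]; print(len(q),q.min(0),f[:2],np.sqrt(f[2]+f[:2]@f[:2]))
E
```

```text
[0.51244084 0.23801322 0.05928059] [ 0.68217719  0.01510518 -1.76367811] 0.019733122275071867 34.279884696006775 [ 9.56162261e-04  4.72930763e-04 -9.99999431e-01]
189 [0.50597965 0.22289104 0.01363288] [0.51395237 0.23789204] 0.01594381752942166
```

View pics/s4.png

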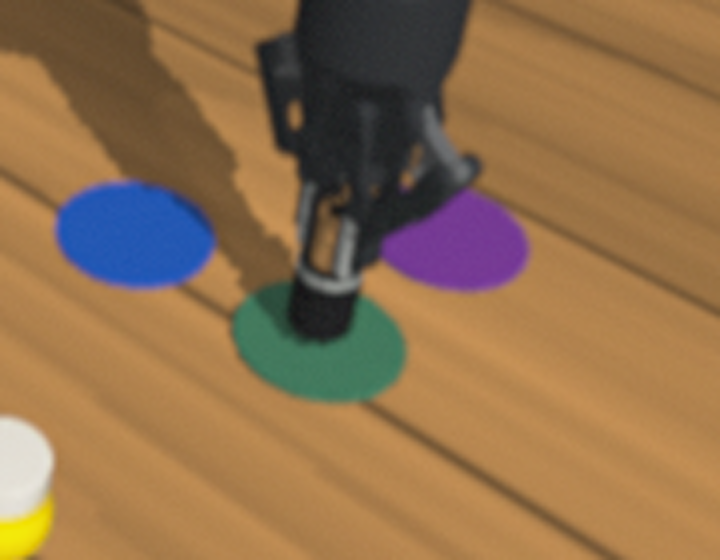

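The joint hangs centred over the green disc (crop (320,335), centre about (0.513,0.238)), about 10 mm above the felt. I lower it gently.

Request:
carry_out --plan '[[[0, 0, 0, 0, 0, 4, 0], [0, 0, 0, 0, 0, 7, 0], [0, 0, 0, 0, 0, 8.5, 0], [0, 0, 0, 0, 0, 9, 0], [0, 0, 0, 0, 0, 9, 0], [0, 0, 0, 0, 0, 9, 0]]]'

```text
time: 19.3
eef_pos: [0.5121, 0.2379, 0.0498]
orientation: [0.993, -0.117, 0.0, -0.0]
force: [0.4, 0.7, -0.4]
finger_gap: 0.02
gripper_force: 34.3
```

Request:
carry_out --plan '[[[0, 0, 0, 0, 0, 0.7, 0], [0, 0, 0, 0, 0, 0.7, 0], [0, 0, 0, 0, 0, 0.7, 0]]]'

```text
time: 19.68
eef_pos: [0.5121, 0.2379, 0.049]
orientation: [0.993, -0.117, 0.0, -0.0]
force: [0.3, -0.1, -0.1]
finger_gap: 0.0198
gripper_force: 34.3
```

Request:
carry_out --plan '[[[0, 0, 0, 0, 0, 0.7, 0], [0, 0, 0, 0, 0, 0.7, 0], [0, 0, 0, 0, 0, 0.7, 0]]]'

```text
time: 20.05
eef_pos: [0.5122, 0.2379, 0.0489]
orientation: [0.993, -0.117, 0.0, -0.0]
force: [-1.9, -0.9, 5.1]
finger_gap: 0.0197
gripper_force: 34.9
```

The joint is on the felt. I let go and retreat straight up.

Request:
carry_out --plan '[[[0, 0, 0, 0, 0, -0.3, 0], [0, 0, 0, 0, 0, -0.3, 0.27], [0, 0, 0, 0, 0, -0.3, 0.32], [0, 0, 0, 0, 0, -0.3, 0.5], [0, 0, 0, 0, 0, -0.3, 0.6], [0, 0, 0, 0, 0, -0.3, 0.6], [0, 0, 0, 0, 0, -5, 0.6], [0, 0, 0, 0, 0, -20, 0.6], [0, 0, 0, 0, 0, -50, 0.6], [0, 0, 0, 0, 0, -100, 0.6], [0, 0, 0, 0, 0, -130, 0.6], [0, 0, 0, 0, 0, -130, 0.6], [0, 0, 0, 0, 0, -130, 0.6]]]'

```text
time: 21.68
eef_pos: [0.5117, 0.2376, 0.1784]
orientation: [0.993, -0.117, -0.0, 0.0]
force: [0.5, -0.1, -0.8]
finger_gap: 0.0513
gripper_force: 0.0
```

```bash
python3 - <<'E'
from h import *
s=monitor.sense(); print(s['eef_pos'],s['force'],s['finger_gap'],bar())
c=cam('scene'); cv2.imwrite('pics/s5.png',c['img'][:,:,::-1])
P=cloud(c,np.ones((400,640),bool)); q=P[(abs(P[:,0]-.512)<.025)&(abs(P[:,1]-.238)<.025)&(P[:,2]>.007)&(P[:,2]<.042)]
f=np.linalg.lstsq(np.c_[2*q[:,:2],np.ones(len(q))],(q[:,:2]**2).sum(1),rcond=None)[0]; print(len(q),q.min(0),f[:2],np.sqrt(f[2]+f[:2]@f[:2]))
E
```

```text
[0.51174141 0.23758029 0.17837287] [ 0.50447772 -0.11740928 -0.81051723] 0.051278445440069896 (457, array([[ 42.7, -19.4,  55.1],
       [ 62.2,   0.3,  59.1],
       [ 94. ,  20.6,  62. ]]))
212 [0.50591299 0.22241842 0.00708076] [0.51375481 0.23748768] 0.015848011679839943
```

View pics/s5.png

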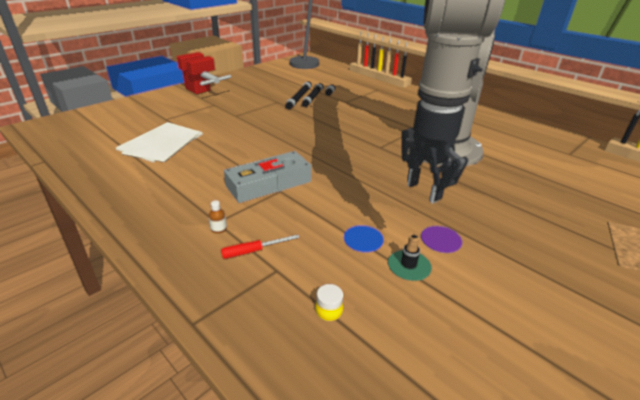

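The joint stands upright on the green disc at (411,255), the gripper is clear, and the oil bottle, screwdriver and jar have not moved.

```bash
python3 -c "
from plant import ticket; print(ticket.sign_off())"
```

```text
the job is handed in; nothing more can be done
None
```

I wound the bar fully back with the wheel, lifted the joint straight out and set it upright on the green felt disc. I then let go and handed the job in at about 22 s; the hand-in gave no verdict.

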